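# Close the staining pots with their matching lids

### The job

Two staining pots of coverslips have been left open on the microscope bench. Put the blue lid on the blue pot and the orange lid on the orange pot, each pressed or set fully home so that it sits level on the rim, without tipping the pots over, and leave both pots standing upright on the bench. The closed green pot and the spare white lid are not needed.

Things in the scene. Friction and masses are not known exactly. Their poses are not given: they have to be found in the camera images.
- blue_pot: blue staining pot, open at the top, with five upright coverslips in a little white rack inside: round, 76 mm outside diameter, 68 mm mouth, 60 mm high, wall 4 mm, about 250 g, loose on the bench. Origin: centre of its underside; z up. Its yaw means nothing.
- blue_lid: blue lid, right way up on the bench: 80 mm flange 5 mm thick; tapered plug below it, 12 mm deep (60 mm wide at the flange, 48 at the bottom), that guides itself into a pot's mouth; round knob on top, 22 mm across, 32 tall. About 60 g, loose. Origin: centre of the plug's underside, z up; flange top 17 mm and knob top 49 mm above it. Fully seated on a pot, its origin is 48 mm above the pot's. Yaw means nothing.
- orange_pot: orange staining pot, open at the top, with five upright coverslips in a little white rack inside: round, 76 mm outside diameter, 68 mm mouth, 60 mm high, wall 4 mm, about 250 g, loose on the bench. Origin: centre of its underside; z up. Its yaw means nothing.
- orange_lid: orange lid, right way up on the bench: 80 mm flange 5 mm thick; tapered plug below it, 12 mm deep (60 mm wide at the flange, 48 at the bottom), that guides itself into a pot's mouth; round knob on top, 22 mm across, 32 tall. About 60 g, loose. Origin: centre of the plug's underside, z up; flange top 17 mm and knob top 49 mm above it. Fully seated on a pot, its origin is 48 mm above the pot's. Yaw means nothing.

How it is judged:
At the end, for the whole second after the job is handed in: The blue lid is on the blue pot and the orange lid on the orange pot: each lid centred within 10 mm, its origin 43 to 53 mm above the pot's (seated: 48), lids and pots within 8 degrees of upright, both pots standing on the bench, and all four at rest (horizontal distance between blue_lid and blue_pot below 0.01 m and z of blue_lid in the frame of blue_pot between 0.043 and 0.053 m and angle between each of blue_lid, blue_pot, orange_lid, orange_pot's own z axis and vertical below 0.14 rad and height (world z) of blue_pot between -0.012 and 0.012 m and linear speed of each of blue_lid, blue_pot, orange_lid, orange_pot below 0.03 m/s and horizontal distance between orange_lid and orange_pot below 0.01 m and z of orange_lid in the frame of orange_pot between 0.043 and 0.053 m and height (world z) of orange_pot between -0.012 and 0.012 m); the robot touches nothing.
It fails at once if the blue pot is tipped by more than 30 degrees (angle between blue_pot's own z axis and vertical above 0.52 rad).
It fails at once if the orange pot is tipped by more than 30 degrees (angle between orange_pot's own z axis and vertical above 0.52 rad).
It also fails if it takes over 64 s, if anything falls off the work surface, if the arm or the gripper's body presses on something with over 40 N, if the wrist force passes 120 N, or if a joint passes its speed limit or range.

### The arm

A 7-joint arm with a two-finger parallel gripper is mounted at the origin on the work surface. World frame = base frame: x ahead of the robot, y to its left, z up, the work surface at z = 0. Lengths are in m, angles in rad, forces in N, time in s.
With the tool pointing down it reaches from about 0.4 to 0.875 m from the base axis. Payload 19.3 kg.
Tool frame: the origin (TCP) lies at the very end of the fingers, on their centre line; the grasp point (between the pads) lies 19 mm behind it; z points along the fingers, y is the line along which they close (so a half turn about z gives the same grasp; the last joint's range is limited). The gripper opens to 85 mm and grips with 20 to 120 N. Pads are 22 mm wide; open, the fingers measure 114 mm over their backs; the gripper's body (76 mm by 85 mm) begins 54 mm behind the grasp point. The pads swing forward as they close: fully open they stand 13 mm farther back than shut.
Start: joints at [-0.07, 0.521, -0.036, 1.599, 0.021, 1.021, -0.113], TCP at [0.625, -0, 0.231] pointing down, gripper open.
Joint ranges: [-2.91, 2.91], [-0.3, 2.13], [-1.5, 1.42], [0.17, 2.43], [-1.26, 4.41], [0.16, 1.93], [-2.52, 2.52]. Speed limits (rad/s): [1.89, 1.89, 2.39, 2.39, 3.01, 3.01, 3.01].

### API

Orientations are given as [roll, pitch, yaw] about the fixed x, y, z axes, in that order (R = Rz(yaw) Ry(pitch) Rx(roll)).
In Python, from workcell import bot gives the robot as it stands. The module is installed in compiled form; this text tells all that it offers.
- The arm moves only by the tool apply_moves, never from a script. Its arguments are lists of equal length, an entry for each row: "claw": the finger opening in m, from 0 to 0.0854; "xyz": the shift along the tool's x, y, z in m, a list of three; "twist": the turn, a rotation vector about the tool's x, y, z in rad, a list of three. A call has 1 to 20 rows; each row shifts and turns the commanded pose from where the row before left it, along the tool's axes as they then stand; what a row does not reach is not made up. A row lasts 1/10 s, in which the tool goes at most 50 mm and 8.59 degrees, less where a joint would pass 70% of its speed; a pose out of reach is approached as far as the arm can. A call with a gripper value outside its range is refused whole. The fingers move at their own pace and stop on an object; "force" is the grip in N (left out, the last holds). Time passes only in rows, so rows that do not move let the fingers close. It gives the time, the measured TCP pose, the force, the opening and the grip force at its end, in the units of the state.
- bot.observe(): the state, without advancing time (a new reading comes with each control period).
- bot.grab_frame(name): name is "scene" or "side" or "wrist"; returns a dict with "img" (480x640x3 uint8, red, green, blue), "vfov" (degrees; the focal length in pixels is half the picture's height over the tangent of half this angle, whatever the lens; pixels are square), "cx", "cy" (the principal point, pixels), "view" (4x4, takes a point from world to camera coordinates). Camera axes: x right, y up, looking along -z (the intrinsics and any distortion apply to the point x, -y, -z); pixel columns grow to the right and rows downward; lengths in m; the calibration is good to about 2 mm. The wrist camera is an equidistant fisheye: a pixel r from the principal point sees the ray r / f radians off the axis. A picture is of the moment at which its call begins. There is no depth.
- bot.job_done(): hands the job in; it is judged then, once.
Trained networks look in the newest picture that a camera, given by its name, has taken for a name from the list of things; names that differ only in an ending like _2 or _b are one class to them, and where a whole thing is asked for, a point or a joint stands for the part that bears it (a point fixed in the world has none). Each returns a list of dicts, best first, with "score" (0 to 1); they miss things now and then, are a little off and sometimes report something else, mostly with a low value. They report only what shows in the picture. A call takes as long as a camera call.
- bot.find_in(camera, query): "position" ([x, y, z] in m, in world coordinates, good to about 4 mm: the middle of the surface that is visible of it).
The state is a dict: "clock": time; "qpos": joint angles; "qd": joint speeds; "joint_efforts": joint torques, N m; "position": TCP position; "tool_rot": TCP orientation; "force": force on the tool from outside, world axes, zero at the start; "moment": the same for the moment, N m; "grip_width": finger opening in m; "finger_force": force on a finger pad.
Only numpy, scipy, OpenCV 4.12 (cv2) and the standard library are available. Lean on these libraries where they do the work, as an engineer would, in place of code of your own. Each camera call takes 0.05 s, during which the arm holds its last target. There are 200 camera calls.

## Working session

There is one attempt and no reset: what is moved stays moved. The work goes in short steps, Python scripts to look and compute and a tool call to move; the robot and the scene stay as the last step left them, time stands still between calls to the robot, and variables do not carry over. Pictures are saved under pics/ and viewed, at most 10 in all, crops included, and the job is handed in when it is done.

Besides the shell and the picture viewer there is one more tool, called as name(argument=value, ...) on one line, values as JSON. apply_moves: Moves the arm, as the interface text tells. Its arguments: {"type":"object","properties":{"claw":{"type":"array"},"xyz":{"type":"array"},"twist":{"type":"array"},"force":{"type":"number"}},"required":["claw","xyz","twist"]}

```bash
mkdir -p pics; python3 - <<'E'
from workcell import bot
import cv2,numpy as np
s=bot.observe();print({k:np.round(v,3).tolist() for k,v in s.items()})
fs=[]
for c in("scene","side"):
    f=bot.grab_frame(c);fs.append(f["img"])
    print(c,f["vfov"],np.round(f["view"],3).tolist())
    for q in("blue_pot","blue_lid","orange_pot","orange_lid"):
        print(q,[(np.round(d["position"],3).tolist(),round(d["score"],2)) for d in bot.find_in(c,q)[:3]])
for n,i in zip("ab",fs): cv2.imwrite(f"pics/{n}.png",i[...,::-1])
E
```

```text
{'clock': 0.0, 'qpos': [-0.07, 0.522, -0.036, 1.6, 0.021, 1.021, -0.113], 'qd': [-0.002, -0.001, 0.002, 0.0, 0.0, 0.002, -0.0], 'joint_efforts': [-0.004, -92.711, 1.978, -36.993, 0.018, 0.008, -0.0], 'position': [0.625, -0.0, 0.231], 'tool_rot': [-3.141, 0.0, 1.571], 'force': [0.433, -0.264, -0.603], 'moment': [0.009, 0.036, 0.019], 'finger_force': 0.0, 'grip_width': 0.085}
scene 56.33543859664218 [[0.113, 0.994, 0.005, -0.079], [-0.545, 0.058, 0.836, 0.282], [0.831, -0.097, 0.548, -1.242], [0.0, 0.0, 0.0, 1.0]]
blue_pot [([0.487, 0.184, 0.036], 0.81)]
blue_lid [([0.482, 0.035, 0.017], 0.66)]
orange_pot [([0.687, -0.024, 0.037], 0.67)]
orange_lid [([0.671, 0.203, 0.017], 0.83)]
side 53.786587967773954 [[0.995, -0.098, -0.008, -0.553], [0.078, 0.732, 0.677, -0.073], [-0.06, -0.674, 0.736, -0.812], [0.0, 0.0, 0.0, 1.0]]
blue_pot [([0.466, 0.167, 0.036], 0.57)]
blue_lid [([0.474, 0.027, 0.014], 0.84)]
orange_pot [([0.662, -0.028, 0.036], 0.65)]
orange_lid [([0.657, 0.199, 0.014], 0.69)]
```

View pics/a.png

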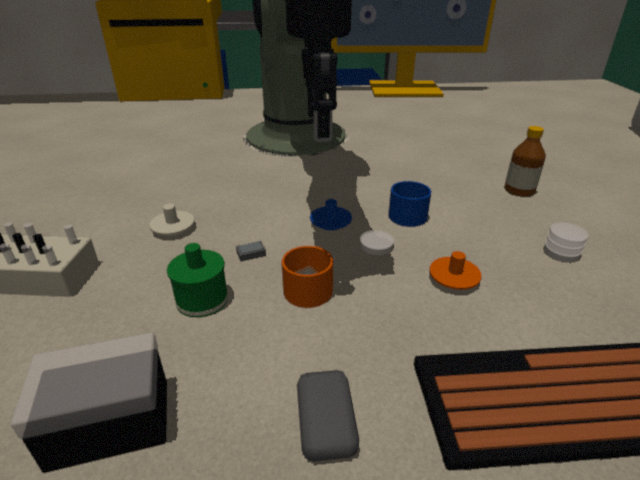

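View pics/b.png

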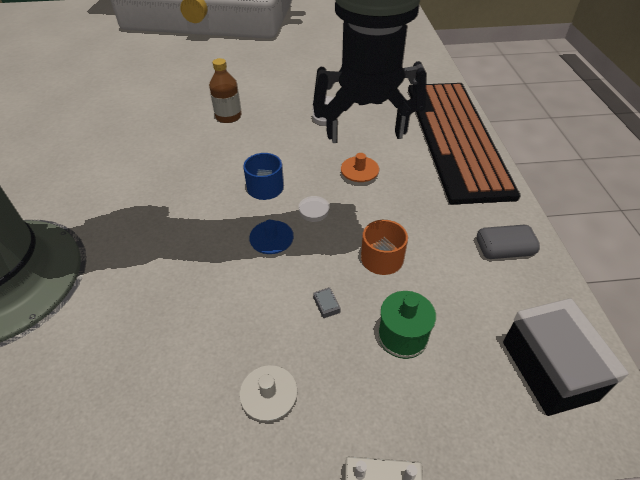

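The scene view shows the blue lid at (331,217), blue pot at (410,203), orange pot at (308,276) and orange lid at (456,273). The side view agrees, and all four are unobstructed. I'll refine their positions by silhouette fit.

```bash
cat > h.py <<'E'
from workcell import bot
import cv2,numpy as np
from scipy.optimize import least_squares
HUE={"blue":(100,130),"orange":(5,16)}
t=np.linspace(0,2*np.pi,72)
ring=lambda r,z:np.c_[r*np.cos(t),r*np.sin(t),0*t+z]
MODEL={"pot":np.r_[ring(.038,0),ring(.038,.06)],"lid":np.r_[ring(.04,.012),ring(.04,.017),ring(.011,.049)]}
def proj(f,P):
    c=np.c_[P,np.ones(len(P))]@np.array(f["view"]).T
    F=240/np.tan(np.radians(f["vfov"]/2))
    return np.c_[f["cx"]+F*c[:,0]/-c[:,2], f["cy"]-F*c[:,1]/-c[:,2]]
def box(f,col,p0):
    hsv=cv2.cvtColor(f["img"],cv2.COLOR_RGB2HSV);lo,hi=HUE[col]
    m=cv2.inRange(hsv,(lo,120,40),(hi,255,255))
    n,l,s,c=cv2.connectedComponentsWithStats(m)
    u=proj(f,np.array([p0]))[0]
    ok=[i for i in range(1,n) if s[i,4]>150]
    i=min(ok,key=lambda i:np.hypot(*(c[i]-u)))
    x,y,w,h=s[i,:4];return np.array([x,y,x+w,y+h],float)
def fit(fr,col,kind,p0):
    M=MODEL[kind];B=[box(f,col,p0) for f in fr]
    def r(p):
        o=[]
        for f,b in zip(fr,B):
            q=proj(f,M+[p[0],p[1],0])+.5
            o+=list(np.r_[q.min(0),q.max(0)]-b)
        return np.array(o)
    s=least_squares(r,p0[:2],loss="soft_l1");return s.x,r(s.x)
E
python3 - <<'E'
from h import *
fr=[bot.grab_frame(c) for c in("scene","side")]
print([ (k,v) for k,v in fr[0].items() if k not in("img","view")])
for col,k,p in(("blue","pot",(.477,.175,.03)),("blue","lid",(.478,.03,.015)),("orange","pot",(.675,-.026,.03)),("orange","lid",(.664,.201,.015))):
    x,r=fit(fr,col,k,p);print(col,k,x.round(4),r.round(1))
E
```

```text
[('vfov', 56.33543859664218), ('cx', 323.77502868905174), ('cy', 236.05893386262866)]
blue pot [0.4634 0.1898] [-1.3 -2.3  0.3  0.4 -0.6 -1.   1.4 -0.2]
blue lid [0.4734 0.0375] [-0.6 -1.4 -0.  -1.  -0.1 -1.4  1.5  0.2]
orange pot [ 0.6657 -0.0217] [ 0.2 -1.8 -0.7 -0.7  0.4 -1.1  1.   0. ]
orange lid [0.6623 0.2107] [-0.1 -1.4 -0.2 -0.7  0.5 -1.3  1.3 -0. ]
```

The fits leave residuals of about 1 px, and the sizes match. Next, move above the blue lid's knob.

apply_moves(claw=[0.06,0.06,0.06,0.06,0.06,0.06], xyz=[[0.009,-0.038,0.03],[0.009,-0.038,0.03],[0.009,-0.038,0.03],[0.01,-0.038,0.03],[0,0,0],[0,0,0]], twist=[[0,0,0],[0,0,0],[0,0,0],[0,0,0],[0,0,0],[0,0,0]], force=40)

```text
clock: 1.2
position: [0.4729, 0.0372, 0.1113]
tool_rot: [-3.141, 0.0, 1.572]
force: [1.0, -0.9, 0.1]
grip_width: 0.0599
finger_force: 0.0
```

```bash
python3 - <<'E'
from h import *
f=bot.grab_frame("wrist");cv2.imwrite("pics/c.png",f["img"][...,::-1])
print(bot.observe()["position"])
print([(d["position"],d["score"]) for d in bot.find_in("wrist","blue_lid")])
E
```

```text
[0.47398917 0.03707201 0.11177972]
[([0.469, 0.0403, 0.017], 0.82)]
```

View pics/c.png

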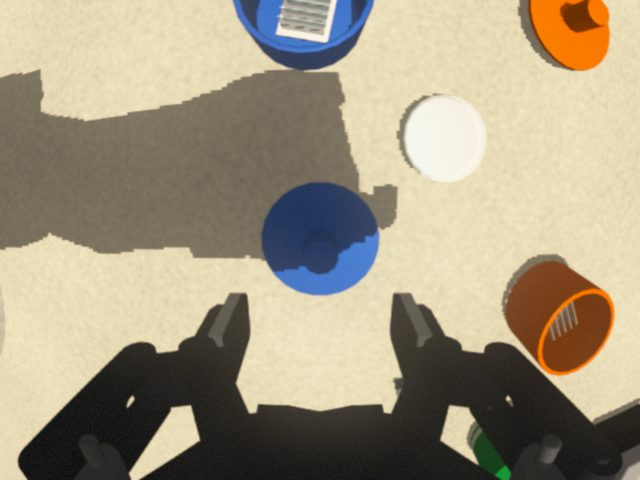

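In the wrist view the knob at (320,257) is midway between the fingertips at (240,295) and (400,295), so it is centred. Descend and grasp.

apply_moves(claw=[0.06,0.06,0.06,0.06,0.06,0.0,0.0,0.0,0.0,0.0,0.0,0.0], xyz=[[0.001,0,0.03],[0,0,0.03],[0,0,0.02],[0,0,0.009],[0,0,0],[0,0,0],[0,0,0],[0,0,0],[0,0,0],[0,0,0],[0,0,0],[0,0,0]], twist=[[0,0,0],[0,0,0],[0,0,0],[0,0,0],[0,0,0],[0,0,0],[0,0,0],[0,0,0],[0,0,0],[0,0,0],[0,0,0],[0,0,0]], force=40)

```text
clock: 2.5
position: [0.4737, 0.038, 0.0233]
tool_rot: [3.14, -0.0, 1.571]
force: [-1.0, -0.7, 9.7]
grip_width: 0.0205
finger_force: 38.7
```

apply_moves(claw=[0,0,0,0,0,0,0,0,0,0], xyz=[[0,0,-0.02],[0,0,-0.04],[0,0,-0.04],[0.03,-0.002,0],[0.03,-0.002,0],[0.03,-0.002,0],[0.03,-0.002,0],[0.032,-0.002,0],[0,0,0],[0,0,0]], twist=[[0,0,0],[0,0,0],[0,0,0],[0,0,0],[0,0,0],[0,0,0],[0,0,0],[0,0,0],[0,0,0],[0,0,0]], force=40)

```text
clock: 3.5
position: [0.4629, 0.1904, 0.1227]
tool_rot: [3.141, -0.0, 1.572]
force: [-0.5, 0.1, 0.0]
grip_width: 0.021
finger_force: 39.3
```

```bash
python3 - <<'E'
from h import *
fs=[bot.grab_frame(n)["img"][...,::-1] for n in("scene","side")]
cv2.imwrite("pics/d.png",cv2.resize(np.hstack([fs[0][60:260,270:470],fs[1][30:230,170:370]]),(800,400)))
E
```

```text
(no output)
```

View pics/d.png

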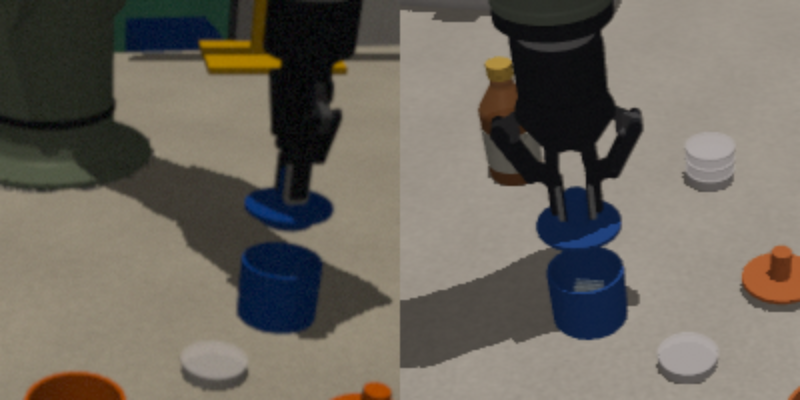

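The lid is level, and it lies over the pot once perspective is allowed for (lid at (288,205) over pot at (280,285) in the left crop). Lower it, release and rise.

apply_moves(claw=[0,0,0,0,0,0,0,0.05,0.05,0.05,0.05,0.05,0.05,0.05,0.05], xyz=[[0,0,0.02],[0,0,0.01],[0,0,0.008],[0,0,0.006],[0,0,0.006],[0,0,0],[0,0,0],[0,0,0],[0,0,0],[0,0,0],[0,0,0],[0,0,-0.02],[0,0,-0.04],[0,0,-0.04],[0,0,0]], twist=[[0,0,0],[0,0,0],[0,0,0],[0,0,0],[0,0,0],[0,0,0],[0,0,0],[0,0,0],[0,0,0],[0,0,0],[0,0,0],[0,0,0],[0,0,0],[0,0,0],[0,0,0]], force=40)

```text
clock: 5.1
position: [0.4649, 0.1909, 0.1767]
tool_rot: [3.136, -0.003, 1.57]
force: [0.3, 0.3, -0.6]
grip_width: 0.0499
finger_force: 0.0
```

```bash
python3 - <<'E'
from h import *
f=bot.grab_frame("scene");g=bot.grab_frame("side")
cv2.imwrite("pics/e.png",cv2.resize(np.hstack([f["img"][60:260,270:470],g["img"][30:230,170:370]])[...,::-1],(800,400)))
E
```

```text
(no output)
```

View pics/e.png

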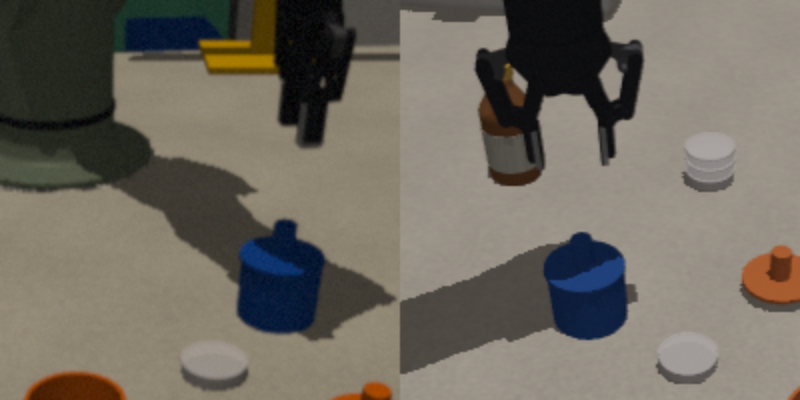

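The blue lid sits level on its pot in both views. Go to the orange lid.

apply_moves(claw=[0.06,0.06,0.06,0.06,0.06,0.06,0.06,0.06], xyz=[[0.004,0.04,0],[0.004,0.04,0],[0.004,0.04,0],[0.004,0.04,0.01],[0.004,0.037,0.02],[0,0,0.035],[0,0,0],[0,0,0]], twist=[[0,0,0],[0,0,0],[0,0,0],[0,0,0],[0,0,0],[0,0,0],[0,0,0],[0,0,0]], force=40)

```text
clock: 6.0
position: [0.659, 0.2098, 0.1066]
tool_rot: [-3.139, 0.001, 1.571]
force: [0.0, -0.6, 1.2]
grip_width: 0.0602
finger_force: 0.0
```

```bash
python3 - <<'E'
from h import *
f=bot.grab_frame("wrist");cv2.imwrite("pics/f.png",f["img"][...,::-1])
s=bot.observe();print(s["position"],s["tool_rot"])
print([(d["position"],d["score"]) for d in bot.find_in("wrist","orange_lid")])
E
```

```text
[0.6596737  0.21017242 0.10805396] [-3.14136830e+00 -3.07752694e-05  1.57104782e+00]
[([0.6644, 0.2183, 0.0151], 0.95)]
```

View pics/f.png

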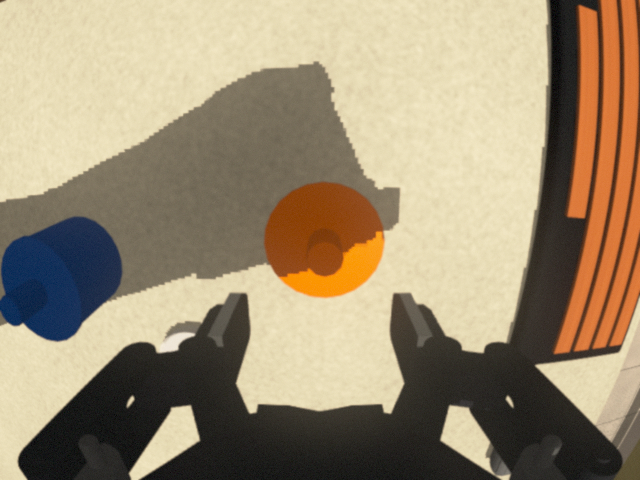

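The orange knob at (324,260) sits about 3 mm toward +x, so shift and descend.

apply_moves(claw=[0.06,0.06,0.06,0.06,0.06,0.0,0.0,0.0,0.0,0.0,0.0,0.0], xyz=[[0.001,0.003,0.03],[0,0,0.03],[0,0,0.015],[0,0,0.009],[0,0,0],[0,0,0],[0,0,0],[0,0,0],[0,0,0],[0,0,0],[0,0,0],[0,0,0]], twist=[[0,0,0],[0,0,0],[0,0,0],[0,0,0],[0,0,0],[0,0,0],[0,0,0],[0,0,0],[0,0,0],[0,0,0],[0,0,0],[0,0,0]], force=40)

```text
clock: 7.3
position: [0.6636, 0.2112, 0.0246]
tool_rot: [3.14, -0.001, 1.571]
force: [-1.8, -0.9, 7.8]
grip_width: 0.0207
finger_force: 38.9
```

apply_moves(claw=[0,0,0,0,0,0,0,0,0,0,0,0,0], xyz=[[0,0,-0.02],[0,0,-0.04],[0,0,-0.04],[-0.03,0.002,0],[-0.03,0,0],[-0.03,0,0],[-0.03,0,0],[-0.03,0,0],[-0.03,0,0],[-0.03,0,0],[-0.023,0,0],[0,0,0],[0,0,0]], twist=[[0,0,0],[0,0,0],[0,0,0],[0,0,0],[0,0,0],[0,0,0],[0,0,0],[0,0,0],[0,0,0],[0,0,0],[0,0,0],[0,0,0],[0,0,0]], force=40)

```text
clock: 8.6
position: [0.6651, -0.0223, 0.1238]
tool_rot: [3.141, -0.0, 1.57]
force: [-0.4, 0.6, -0.7]
grip_width: 0.0207
finger_force: 39.2
```

```bash
python3 - <<'E'
from h import *
fs=[bot.grab_frame(n)["img"][...,::-1] for n in("scene","side")]
print(bot.observe()["position"])
cv2.imwrite("pics/g.png",cv2.resize(np.hstack([fs[0][130:330,210:410],fs[1][100:300,290:490]]),(800,400)))
E
```

```text
[ 0.66510982 -0.02085775  0.12357676]
```

View pics/g.png

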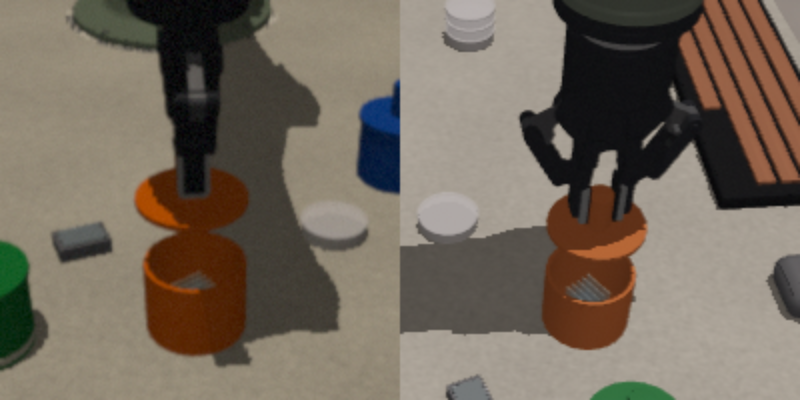

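The orange lid, at (192,198) in the left crop, is level above the pot at (195,262), and the side crop agrees. Lower and release.

apply_moves(claw=[0,0,0,0,0,0,0,0.05,0.05,0.05,0.05,0.05,0.05,0.05,0.05,0.05], xyz=[[0,0,0.02],[0,0,0.01],[0,0,0.008],[0,0,0.006],[0,0,0.006],[0,0,0],[0,0,0],[0,0,0],[0,0,0],[0,0,0],[0,0,0],[0,0,-0.02],[0,0,-0.04],[0,0,-0.04],[0,0,0],[0,0,0]], twist=[[0,0,0],[0,0,0],[0,0,0],[0,0,0],[0,0,0],[0,0,0],[0,0,0],[0,0,0],[0,0,0],[0,0,0],[0,0,0],[0,0,0],[0,0,0],[0,0,0],[0,0,0],[0,0,0]], force=40)

```text
clock: 10.3
position: [0.6653, -0.0221, 0.1741]
tool_rot: [3.14, -0.0, 1.571]
force: [-0.4, -0.1, -0.3]
grip_width: 0.0505
finger_force: 0.0
```

```bash
python3 - <<'E'
from h import *
fr=[bot.grab_frame(c) for c in("scene","side")]
MODEL["closed"]=np.r_[ring(.038,0),ring(.04,.06),ring(.04,.065),ring(.011,.097)]
for col,p in(("blue",(.4634,.19,.04)),("orange",(.666,-.022,.04))):
    x,r=fit(fr,col,"closed",p);print(col,x.round(4),r.round(1))
a,b=[f["img"][...,::-1] for f in fr]
cv2.imwrite("pics/h.png",np.hstack([cv2.resize(a[130:330,250:450],(400,400)),cv2.resize(b[110:310,230:430],(400,400))]))
E
```

```text
blue [0.4627 0.1895] [-1.5 -2.1  0.4  0.2 -0.4 -0.9  1.  -0. ]
orange [ 0.6653 -0.0227] [-0.1 -1.7  0.  -0.8  0.2 -0.9  1.5  0.5]
```

View pics/h.png

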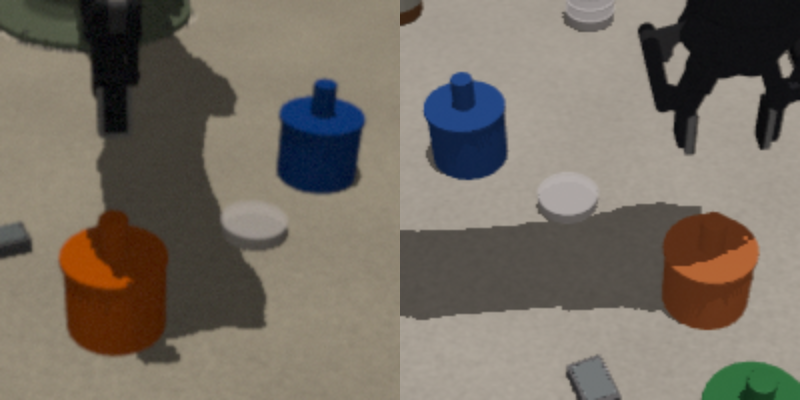

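Both lids are level and seated: blue at (320,140) and orange at (115,285) in the left crop. The closed-pot silhouettes fit to within about 2 px, and the gripper is clear. Hand in.

```bash
python3 -c "
from workcell import bot
print(bot.job_done())"
```

```text
the job is handed in; nothing more can be done
None
```

I put the blue lid on the blue pot and the orange lid on the orange pot and handed the job in at about 10 s of the 64 s allowed; the last pictures show both lids seated level and both pots upright, but the hand-in gave no verdict.

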